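Lower the ratchet hold-down onto the rail

TASK

Clamp the piece of DIN rail that lies on the anvil of the bench clamp: press the pad of the ratchet pawl down until the pawl is free of the teeth, then push the raised arm down past the teeth until its rubber foot rests on the rail. Only press and push with the fingers - nothing is to be gripped or lifted, and the pawl is not to be overpowered. Leave the pawl free and the rail lying where it is, do not disturb the other things on the table, and end clear of everything.

Things in the scene. Friction and masses are not known exactly. Their poses are not given: they have to be found in the camera images.
- clamp: the bench rail clamp, bolted down: dark steel base 270 x 84 x 12 mm with a ratchet hinge, a raised arm and an anvil. Origin on the table top, straight under the arm's hinge; z up; its own x axis points horizontally from the hinge along the arm's side, to the anvil (centre at x = 115 mm); the pawl lies on the -x side. The clamp stands roughly across the robot's front, arm to the robot's left.
- holdarm_hinge (a point): centre of the arm's hinge, 72 mm above the table; the hinge axis is horizontal, along the clamp's y. Axes as the clamp's
- holdarm_grip (a point): middle of the top face of the arm's black rubber grip, 172 mm along the arm from the hinge and 10 mm off the arm's centre line; the grip is 72 mm long (from 136 to 208 mm from the hinge), 22 mm wide and 20 mm thick. Its x axis runs along the arm away from the hinge, its z axis out of the top face
- holdarm (a joint): arm angle, rad: 0 = fully raised, 55 degrees above level; grows as the arm is pushed down; 0.96 = level, with the rubber foot under the arm (115 mm from the hinge) resting on the rail; hard stop at 0.99. While the pawl is in the teeth the arm stops at about 0.21 and only springs a little further (to about 0.26 under 30 N). It is stiff (about 0.6 N m of friction, so roughly 2 to 5 N at the grip) and stays where it is left
- pawl_pivot (a point): pivot of the pawl, 78 mm from the arm's hinge on the side away from the arm, 104 mm above the table; axis along the clamp's y
- pawl_pad (a point): centre of the top face of the pawl's thumb pad, a ribbed dark steel plate 30 x 36 mm (along the clamp's x and y), 70 mm behind the pawl's pivot (away from the arm), 137 mm above the table before it is pressed; nothing lies under it for 100 mm
- pawl (a joint): pawl angle, rad: 0 = hook in the ratchet teeth; grows as the pad is pressed down (the hook at the other end rises); clear of the teeth above 0.14; stop at 0.30, with the pad 21 mm lower. It is stiff (about 4 N at the pad) and stays where it is left
- rail: zinc DIN rail offcut, 35 x 118 x 8 mm, loose, lying across the anvil under the arm's foot between two low lips; origin at the centre of its underside, 32 mm above the table; its length is along its y
- tape_measure: red tape measure, 63 x 74 x 43 mm, loose bystander on the table near the clamp; origin at the centre of its underside
- breaker: white single-pole breaker, 80 x 17 x 66 mm, loose bystander on the table near the clamp; origin at the centre of its underside
- contactor: black and white contactor, 76 x 45 x 70 mm, loose bystander on the table near the clamp; origin at the centre of its underside
- side_cutter: side cutter with red handles, 66 x 138 x 14 mm, loose bystander on the table near the clamp; origin at the centre of its underside
- screw_tin: low round tin of screws, 66 mm across, 27 mm high, loose bystander on the table near the clamp; origin at the centre of its underside
- hex_keys: red folding hex-key set, 26 x 85 x 20 mm, loose bystander on the table near the clamp; origin at the centre of its underside

How it is judged:
By the outcome, as a careful person would: the job done as asked, in the order asked, and still so for the second after the job is handed in, with the robot touching nothing.
It also fails if it takes over 48 s, if anything falls off the work surface, if the arm or the gripper's body presses on something with over 40 N, if the wrist force passes 120 N, or if a joint passes its speed limit or range.

ROBOT

A 6-joint arm with a two-finger parallel gripper is mounted at the origin on a cart in front of the work surface, level with it; the furniture and walls round the work are solid. World frame = base frame: x ahead of the robot, y to its left, z up, the work surface at z = 0. Lengths are in m, angles in rad, forces in N, time in s.
With the tool pointing down it reaches from about 0.225 to 0.875 m from the base axis. Payload 3.4 kg.
Tool frame: the origin (TCP) lies at the very end of the fingers, on their centre line; the grasp point (between the pads) lies 19 mm behind it; z points along the fingers, y is the direction in which the jaws open and shut (so a half turn about z gives the same grasp; the last joint's range is limited). The gripper opens to 85 mm and grips with 20 to 120 N. Pads are 22 mm wide; open, the fingers measure 114 mm over their backs; the gripper's body (76 mm by 85 mm) begins 54 mm behind the grasp point. The pads swing forward as they close: fully open they stand 13 mm farther back than shut.
Start: joints at [-1.439, 0.276, 1.505, -0, 1.361, -0.121], TCP at [0.144, -0.557, 0.231] pointing down, gripper open.
Joint ranges: [-2.89, 2.89], [-0.75, 2.08], [0.22, 2.7], [-1.18, 4.32], [0.11, 2.71], [-2.7, 2.7]. Speed limits (rad/s): [2.57, 2.57, 3.14, 3.14, 3.14, 3.14].

INTERFACE

Orientations are given as a unit quaternion [w, x, y, z].
In Python, from rig import get_state, get_image, calibration, sign_off gives the robot as it stands. The module is installed in compiled form; this text tells all that it offers.
- The arm moves only by the tool drive_tool, never from a script. Its argument "targets" is one flat list of numbers, 7 for each row, row after row: the turn, a rotation vector about the tool's x, y, z in degrees, then the shift along the tool's x, y, z in mm, then the opening, from 0 (shut) to 1 (fully open). In form: [wx, wy, wz, tx, ty, tz, fingers, wx, wy, wz, tx, ty, tz, fingers, ...]. A call has 1 to 12 rows; each row shifts and turns the commanded pose from where the row before left it, along the tool's axes as they then stand; what a row does not reach is not made up. A row lasts 1/8 s, in which the tool goes at most 62.5 mm and 10.7 degrees, less where a joint would pass 70% of its speed; a pose out of reach is approached as far as the arm can. A call is refused whole if a number of a shift passes 62.5 or a number of a turn 10.7, either way. A call with a gripper value outside its range is refused whole. The fingers move at their own pace and stop on an object; "grip_force" is the grip in N (left out, the last holds). Time passes only in rows, so rows that do not move let the fingers close. It gives the time, the measured TCP pose, the force and the opening at its end, in the units of the state.
- get_state(): the state, without advancing time (a new reading comes with each control period).
- get_image(name): name is "scene" or "top" or "wrist"; returns the picture (384x512x3 uint8, red, green, blue); there is no depth.
- calibration(name): a dict with "mtx" (3x3 intrinsics, pixels), "world_to_cam" (4x4, takes a point from world to camera coordinates); the wrist camera has in their place "hand_eye" (4x4, takes a point from camera to tool coordinates, whose origin is the TCP and whose axes are the flange's). Camera axes: x right, y down, z forward; pixel columns grow to the right and rows downward; lengths in m; the calibration is good to about 2 mm. A picture is of the moment at which its call begins: read the wrist's pose just before it. calibration takes no time and is no camera call.
- sign_off(): hands the job in, once; it reports no verdict.
The state is a dict: "clock": time; "qpos": joint angles; "qd": joint speeds; "effort": joint torques, N m; "position": TCP position; "ee_rot": TCP orientation; "contact_force": force on the tool from outside, world axes, zero at the start; "moment": the same for the moment, N m; "width": finger opening in m.
Only numpy, scipy, OpenCV 4.12 (cv2) and the standard library are available. Lean on these libraries where they do the work, as an engineer would, in place of code of your own. Each camera call takes 0.05 s, during which the arm holds its last target.

## Working session

There is one attempt and no reset: what is moved stays moved. The work goes in short steps, Python scripts to look and compute and a tool call to move; the robot and the scene stay as the last step left them, time stands still between calls to the robot, and variables do not carry over. Pictures are saved under pics/ and viewed, and the job is handed in when it is done.

Besides the shell and the picture viewer there is one more tool, called after "Emit:" as name(argument=value, ...) on one line, values as JSON. drive_tool: Moves the arm, as the interface text tells. Its arguments: {"type":"object","properties":{"targets":{"type":"array"},"grip_force":{"type":"number"}},"required":["targets"]}

```bash
mkdir -p pics
cat > h.py <<'E'
import numpy as np,cv2
from rig import get_state,get_image,calibration,sign_off
def snap(n,f):
    im=get_image(n); cv2.imwrite('pics/'+f,cv2.cvtColor(im,cv2.COLOR_RGB2BGR)); return im
def ray(n,u,v):
    c=calibration(n);K=np.array(c['mtx']);T=np.array(c['world_to_cam'])
    d=np.linalg.inv(K)@[u,v,1]; R=T[:3,:3]
    return -R.T@T[:3,3], R.T@d
def onz(n,u,v,z):
    o,d=ray(n,u,v); return o+d*(z-o[2])/d[2]
def proj(n,p):
    c=calibration(n);K=np.array(c['mtx']);T=np.array(c['world_to_cam'])
    q=K@(T[:3,:3]@np.array(p)+T[:3,3]); return q[:2]/q[2]
def tri(u1,u2,a='scene',b='top'):
    o1,d1=ray(a,*u1);o2,d2=ray(b,*u2)
    s=np.linalg.lstsq(np.c_[d1,-d2],o2-o1,rcond=None)[0]
    p,q=o1+s[0]*d1,o2+s[1]*d2; return (p+q)/2,np.linalg.norm(p-q)
E
python3 - <<'E'
from h import *
for n in('scene','top'):
    snap(n,n+'0.png'); o,d=ray(n,256,192); print(n,o,d)
s=get_state(); print(s)
E
```

```text
scene [-0.13498863  0.6875038   0.7938618 ] [ 0.62359219 -0.50129122 -0.59986666]
top [0.3568989  0.13263649 0.99966659] [ 0.20546912  0.01501627 -0.97868452]
{'clock': 0.1, 'qpos': array([-1.43899904e+00,  2.76522924e-01,  1.50602092e+00,  2.16813802e-05,
        1.36067463e+00, -1.20999366e-01]), 'qd': array([ 2.56640714e-04, -2.47996753e-03, -1.88993304e-03, -1.15986541e-03,
       -2.56253051e-04, -5.18248689e-05]), 'effort': array([ 8.43848811e-04, -4.17700589e+01, -2.46403277e+01, -1.54561039e-04,
        5.80607491e-03, -7.19516351e-06]), 'position': array([ 0.14375549, -0.55625631,  0.2305255 ]), 'ee_rot': array([-8.12957366e-04,  9.92022319e-01,  1.26059735e-01,  6.21139942e-06]), 'contact_force': array([ 0.41416865,  0.21715516, -0.67560515]), 'moment': array([-0.00774597,  0.00250089, -0.01711768]), 'width': 0.08557477867364649}
```

View pics/scene0.png

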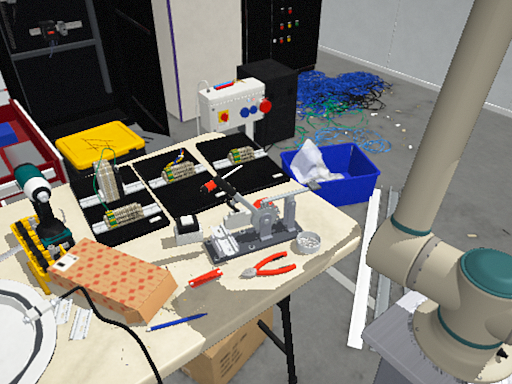

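View pics/top0.png

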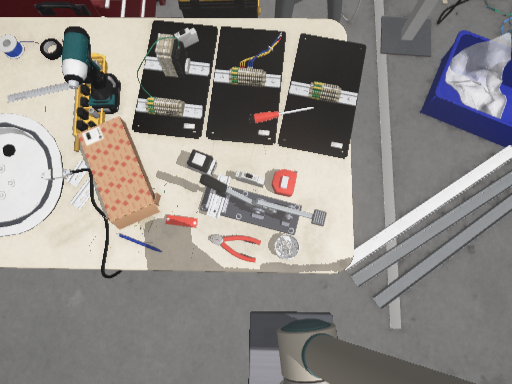

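Run:
```python
import cv2
a=cv2.imread('pics/top0.png')[140:270,160:350]; cv2.imwrite('pics/t0c.png',cv2.resize(a,None,fx=4.2,fy=4.2,interpolation=cv2.INTER_CUBIC))
a=cv2.imread('pics/scene0.png')[160:290,165:345]; cv2.imwrite('pics/s0c.png',cv2.resize(a,None,fx=4.4,fy=4.4,interpolation=cv2.INTER_CUBIC))
```

```text
(no output)
```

View pics/t0c.png

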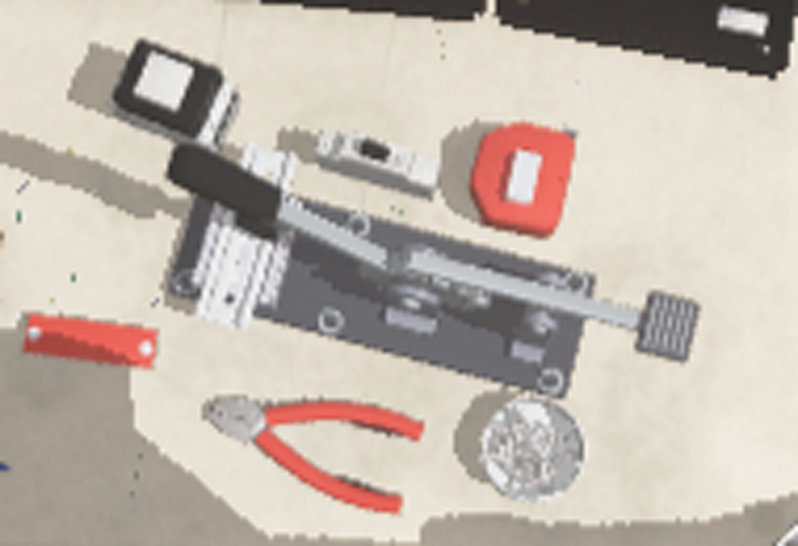

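View pics/s0c.png

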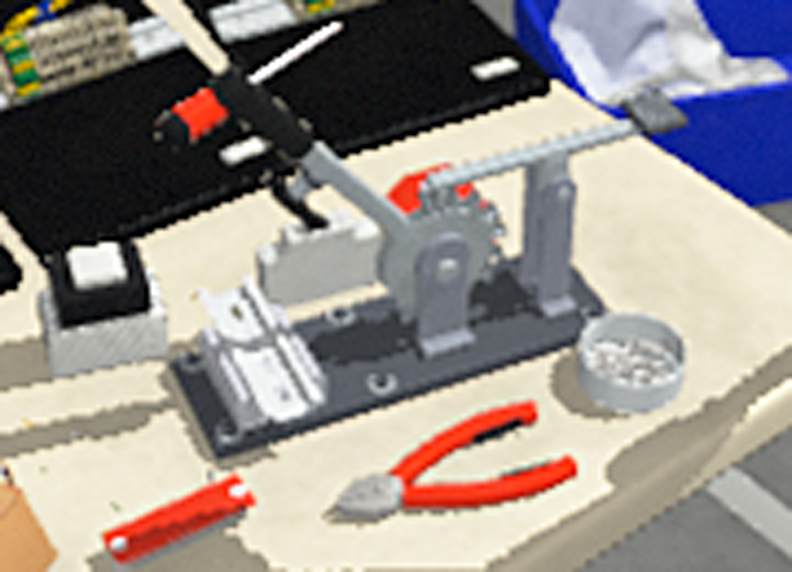

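Run:
```python
from h import *
t=lambda x,y:(x/4.2+160-.4,y/4.2+140-.4)
s=lambda x,y:(x/4.4+165-.4,y/4.4+160-.4)
print('pad',onz('top',*t(667,326),.137),onz('scene',*s(657,108),.137),tri(s(657,108),t(667,326)))
c=[onz('top',*t(*p),.012) for p in((595,277),(562,397),(167,290))]
print(c)
d=c[2]-c[1];print(np.linalg.norm(d[:2]),np.degrees(np.arctan2(d[1],d[0])),np.degrees(np.arctan2(*(c[0]-c[1])[[1,0]])))
print('grip tip top edge',tri(s(225,75),t(190,160)))
# rail corners z=.04
for p in((198,315),(243,325),(250,150),(297,155)): print('rail',onz('top',*t(*p),.036))
yaw=np.arctan2(d[1],d[0]);ux=np.array([np.cos(yaw),np.sin(yaw)]);uy=np.array([-ux[1],ux[0]])
pad=onz('top',*t(667,326),.137)[:2]; h=pad+.148*ux
print('ux',ux,'hinge',h)
for th in (0,.1,.21):
  a=np.radians(55)-th
  g=lambda r,o:np.r_[h+ux*(r*np.cos(a)-o*np.sin(a)),.072+r*np.sin(a)+o*np.cos(a)]
  for r in(136,172,208):
    q=g(r/1e3,.01);print(th,r,q,'topcrop',(proj('top',q)-[159.6,139.6])*4.2,'scenecrop',(proj('scene',q)-[164.6,159.6])*4.4)
q=np.r_[h,.072];print((proj('top',q)-[159.6,139.6])*4.2,(proj('scene',q)-[164.6,159.6])*4.4)
```

```text
pad [ 0.47912522 -0.00411742  0.137     ] [ 0.47732126 -0.00588661  0.137     ] (array([ 0.47816211, -0.0049329 ,  0.13711525]), np.float64(0.002523125098375512))
[array([0.52832402, 0.02263514, 0.012     ]), array([0.44942859, 0.04419761, 0.012     ]), array([0.5147166 , 0.30297064, 0.012     ])]
0.26688200284906904 75.83988376317751 -15.28589539543182
grip tip top edge (array([0.54828822, 0.25718442, 0.23684329]), np.float64(0.004131157984485496))
rail [0.49509132 0.27821025 0.036     ]
rail [0.48918362 0.24919704 0.036     ]
rail [0.60411722 0.24919162 0.036     ]
rail [0.60126556 0.21843925 0.036     ]
ux [0.24463249 0.96961587] hinge [0.51533083 0.13938573]
0 136 [0.53240982 0.20707934 0.18914044] topcrop [291.00183863 208.54808323] scenecrop [323.90494329 126.85741107]
0 172 [0.53746118 0.2271007  0.21862992] topcrop [248.54298182 186.55987769] scenecrop [287.54996055  92.64156219]
0 208 [0.54251253 0.24712206 0.24811939] topcrop [203.05974947 163.00543613] scenecrop [249.3546466   56.69366752]
0.1 136 [0.53518536 0.21808036 0.18158537] topcrop [272.32128348 206.20794533] scenecrop [305.50467886 142.7530392 ]
0.1 172 [0.54093169 0.24085628 0.20886608] topcrop [225.05833333 183.95388172] scenecrop [264.03963347 113.50637174]
0.1 208 [0.54667801 0.26363219 0.2361468 ] topcrop [174.76592964 160.27338046] scenecrop [220.51101019  82.80419456]
0.21 136 [0.53800831 0.22926931 0.17201337] topcrop [254.0589139  204.60862235] scenecrop [286.94443322 161.57574075]
0.21 172 [0.54445254 0.25481141 0.19655055] topcrop [202.47635935 182.4055497 ] scenecrop [240.47538907 138.16188157]
0.21 208 [0.55089677 0.2803535  0.22108773] topcrop [148.02222759 158.96644215] scenecrop [191.76763499 113.62002761]
[415.8815628  278.01626945] [434.51225654 253.29815132]
```

Emit:
drive_tool(targets=[0, 0, -10.2, 0, 0, 0, 0, 0, 0, -10.2, 0, 0, 0, 0, 0, 0, -10.2, 0, 0, 0, 0, 0, 0, -10.2, 0, 0, 0, 0, 0, 0, -10.2, 0, 0, 0, 0, 0, 0, -10.2, 0, 0, 0, 0, 0, 0, 0, 0, 0, 0, 0], grip_force=30)

```text
clock: 0.98
position: [0.1438, -0.5565, 0.2309]
ee_rot: [-0.0, 0.79, 0.613, 0.0]
contact_force: [1.1, -0.5, -0.2]
width: 0.0
```

```bash
cat >> h.py <<'E'
from scipy.spatial.transform import Rotation as Ro
def tcp():
    s=get_state();q=s['ee_rot'];return s['position'],Ro.from_quat([q[1],q[2],q[3],q[0]]),s
def to(p):
    P,R,s=tcp(); return R.inv().apply(np.array(p)-P)*1000
E
python3 - <<'E'
from h import *
P,R,s=tcp();print(P,R.as_matrix().round(3),s['qpos'].round(3),s['width'])
print(to([.478,-.005,.18]))
E
```

```text
[ 0.14375969 -0.55646199  0.23087359] [[ 0.249  0.968 -0.   ]
 [ 0.968 -0.249  0.001]
 [ 0.001 -0.    -1.   ]] [-1.439  0.276  1.506 -0.     1.361 -1.187] 2.9735034349831758e-05
[617.32736442 186.24207765  51.34050863]
```

Emit:
drive_tool(targets=[0, 0, 0, 51, 15.5, 2, 0, 0, 0, 0, 51, 15.5, 2, 0, 0, 0, 0, 51, 15.5, 2, 0, 0, 0, 0, 51, 15.5, 2, 0, 0, 0, 0, 51, 15.5, 2, 0, 0, 0, 0, 51, 15.5, 2, 0, 0, 0, 0, 51, 15.5, 2, 0, 0, 0, 0, 51, 15.5, 2, 0, 0, 0, 0, 51, 15.5, 2, 0, 0, 0, 0, 51, 15.5, 2, 0, 0, 0, 0, 51, 15.5, 2, 0, 0, 0, 0, 0, 0, 0, 0])

```text
clock: 2.48
position: [0.4489, -0.0523, 0.209]
ee_rot: [-0.0, 0.789, 0.615, 0.0]
contact_force: [-0.7, 0.1, -1.2]
width: 0.0
```

Run:
```python
from h import *
P,R,s=tcp();print(P,R.as_matrix().round(3),s['qpos'].round(3))
print(to([.478,-.005,.15]))
im=snap('scene','s1.png');a=cv2.cvtColor(im,cv2.COLOR_RGB2BGR)[130:290,165:345]; cv2.imwrite('pics/s1c.png',cv2.resize(a,None,fx=3.7,fy=3.7))
```

```text
[ 0.44890961 -0.05233375  0.20898429] [[ 0.245  0.97   0.   ]
 [ 0.97  -0.245  0.001]
 [ 0.001 -0.    -1.   ]] [-2.710e-01  1.050e-01  1.786e+00  1.000e-03  1.252e+00 -2.400e-02]
[52.94718071 16.63741588 59.03958927]
```

View pics/s1c.png

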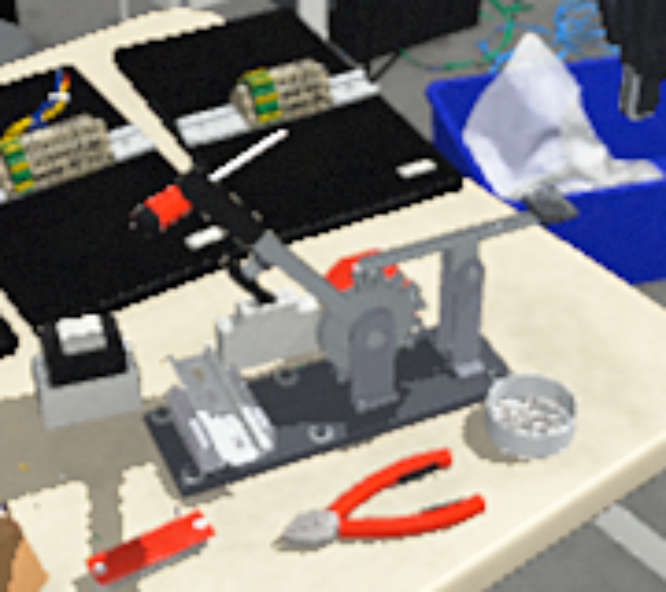

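Emit:
drive_tool(targets=[0, 0, 0, 26, 8, 0, 0, 0, 0, 0, 26, 8.5, 0, 0, 0, 0, 0, 0, 0, 20, 0, 0, 0, 0, 0, 0, 20, 0, 0, 0, 0, 0, 0, 18, 0, 0, 0, 0, 0, 0, 0, 0])

```text
clock: 3.28
position: [0.4749, -0.0102, 0.1502]
ee_rot: [-0.001, 0.791, 0.612, -0.001]
contact_force: [0.2, -0.3, -0.2]
width: 0.0003
```

Run:
```python
from h import *
P,R,s=tcp();print(P,s['contact_force'])
im=snap('scene','s2.png');a=cv2.cvtColor(im,cv2.COLOR_RGB2BGR)[130:290,165:345]; cv2.imwrite('pics/s2c.png',cv2.resize(a,None,fx=3.7,fy=3.7,interpolation=cv2.INTER_CUBIC))
```

```text
[ 0.47493923 -0.01017544  0.15016224] [ 0.15973813 -0.27249921 -0.20224779]
```

View pics/s2c.png

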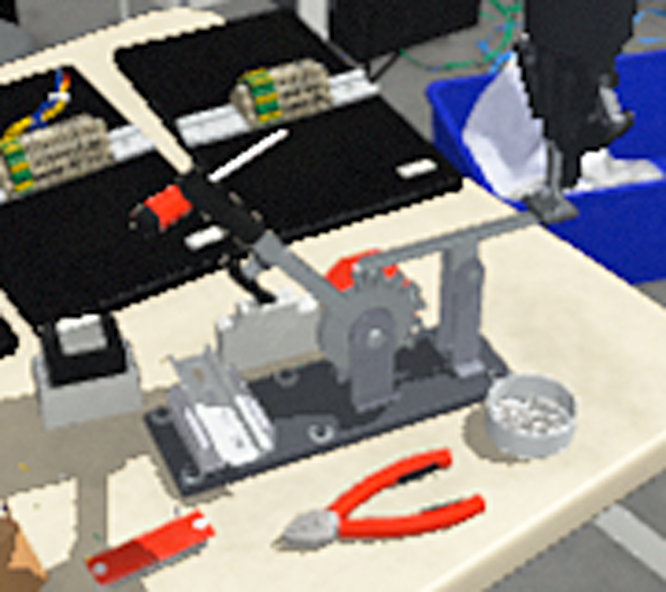

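Emit:
drive_tool(targets=[0, 0, 0, 5, 0, 4, 0, 0, 0, 0, 0, 0, 4, 0, 0, 0, 0, 0, 0, 4, 0, 0, 0, 0, 0, 0, 4, 0, 0, 0, 0, 0, 0, 4, 0, 0, 0, 0, 0, 0, 4, 0, 0, 0, 0, 0, 0, 3, 0, 0, 0, 0, 0, 0, 0, 0])

```text
clock: 4.32
position: [0.4779, -0.0059, 0.1247]
ee_rot: [0.002, 0.789, 0.614, -0.001]
contact_force: [-2.2, -3.9, 3.8]
width: -0.0002
```

Emit:
drive_tool(targets=[0, 0, 0, 0, 0, 2, 0, 0, 0, 0, 0, 0, 2, 0, 0, 0, 0, 0, 0, 1, 0, 0, 0, 0, 0, 0, 0, 0])

```text
clock: 4.82
position: [0.478, -0.0062, 0.1198]
ee_rot: [0.002, 0.789, 0.614, -0.001]
contact_force: [-2.7, -6.4, 5.9]
width: -0.0003
```

Run:
```python
from h import *
P,R,s=tcp();print(P,s['contact_force'])
im=snap('scene','s3.png');a=cv2.cvtColor(im,cv2.COLOR_RGB2BGR)[170:250,215:345]; cv2.imwrite('pics/s3c.png',cv2.resize(a,None,fx=6,fy=6,interpolation=cv2.INTER_CUBIC))
```

```text
[ 0.47798548 -0.00622895  0.11979284] [-2.65532157 -6.40493963  5.86433814]
```

View pics/s3c.png

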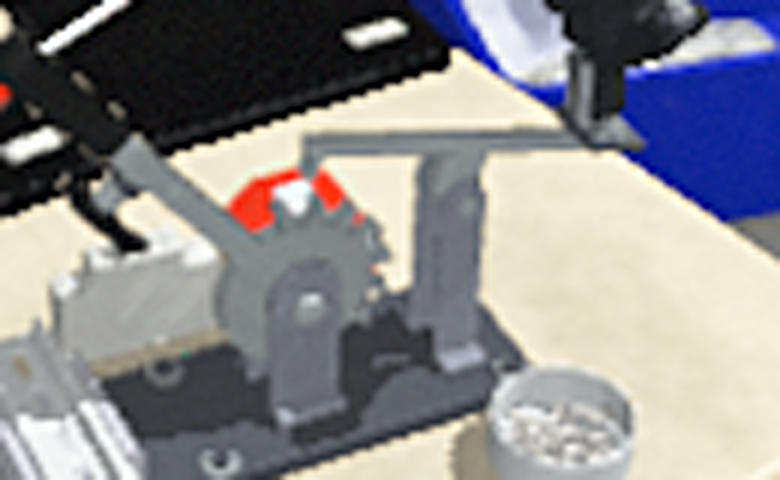

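Emit:
drive_tool(targets=[0, 0, 0, 0, 0, -10, 0, 0, 0, 0, 0, 0, -40, 0, 0, 0, 0, 0, 0, -50, 0, 0, 0, 0, 0, 0, -50, 0, 0, 10, 0, 0, 0, 0, 0, 0, 10, 0, 0, 0, 0, 0, 0, 10, 0, 0, 0, 0, 0, 0, 0, 0, 0, 0, 0, 0])

```text
clock: 5.88
position: [0.4775, -0.0064, 0.2682]
ee_rot: [-0.159, 0.765, 0.59, 0.204]
contact_force: [-0.2, -0.2, 1.0]
width: -0.0001
```

```bash
cat >> h.py <<'E'
ux=np.array([.2446,.9696]);H=np.array([.5142,.1385])
uy=np.array([-ux[1],ux[0]])
def C(x,z,y=0): return np.r_[H+ux*x+uy*y,z]
def inC(P): d=P[:2]-H; return np.array([d@ux,d@uy,P[2]])
E
python3 - <<'E'
from h import *
P,R,s=tcp();print(inC(P),s['contact_force'],s['qpos'].round(2));print(R.as_matrix().round(3))
print(to(C(.075,.27)))
im=snap('scene','s4.png');a=cv2.cvtColor(im,cv2.COLOR_RGB2BGR)[150:270,165:345]; cv2.imwrite('pics/s4c.png',cv2.resize(a,None,fx=4.4,fy=4.4,interpolation=cv2.INTER_CUBIC))
E
```

```text
[-1.49440235e-01  2.00000232e-04  2.68166021e-01] [-0.21446874 -0.23056437  0.97447139] [-0.55  0.12  1.74  0.5   1.46 -0.39]
[[ 0.221  0.967  0.124]
 [ 0.837 -0.253  0.485]
 [ 0.5   -0.003 -0.866]]
[195.24701682  -1.76681149 110.69364567]
```

View pics/s4c.png

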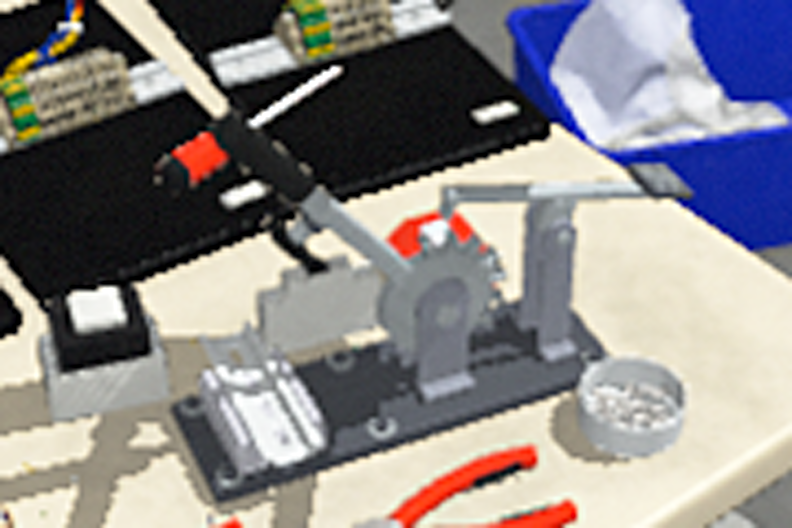

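Emit:
drive_tool(targets=[0, 0, 0, 39, 0, 22, 0, 0, 0, 0, 39, 0, 22, 0, 0, 0, 0, 39, 0, 22, 0, 0, 0, 0, 39, 0, 22, 0, 0, 0, 0, 39, -2, 22, 0, 0, 0, 0, 0, 0, 0, 0, 0, 0, 0, 0, 0, 0, 0])

```text
clock: 6.8
position: [0.5305, 0.2147, 0.272]
ee_rot: [-0.158, 0.762, 0.594, 0.204]
contact_force: [-0.0, -0.2, -0.3]
width: 0.0004
```

Run:
```python
from h import *
P,R,s=tcp();print(inC(P),s['contact_force'],s['qpos'].round(2))
a=np.radians(55)-.08
c=np.array([.172*np.cos(a)-.01*np.sin(a),.072+.172*np.sin(a)+.01*np.cos(a)]);print(c, to(C(c[0],c[1])))
im=snap('scene','s5.png');a=cv2.cvtColor(im,cv2.COLOR_RGB2BGR)[130:270,165:345]; cv2.imwrite('pics/s5c.png',cv2.resize(a,None,fx=4.2,fy=4.2,interpolation=cv2.INTER_CUBIC))
im=snap('top','t5.png');a=cv2.cvtColor(im,cv2.COLOR_RGB2BGR)[140:270,160:350]; cv2.imwrite('pics/t5c.png',cv2.resize(a,None,fx=4.2,fy=4.2,interpolation=cv2.INTER_CUBIC))
```

```text
[0.07784821 0.00279297 0.2720362 ] [-0.0291463  -0.18819184 -0.30867452] [-0.06  0.15  1.7   0.54  1.24  0.02]
[0.10189218 0.21093158] [-9.67067763  2.72890244 64.9501215 ]
```

View pics/s5c.png

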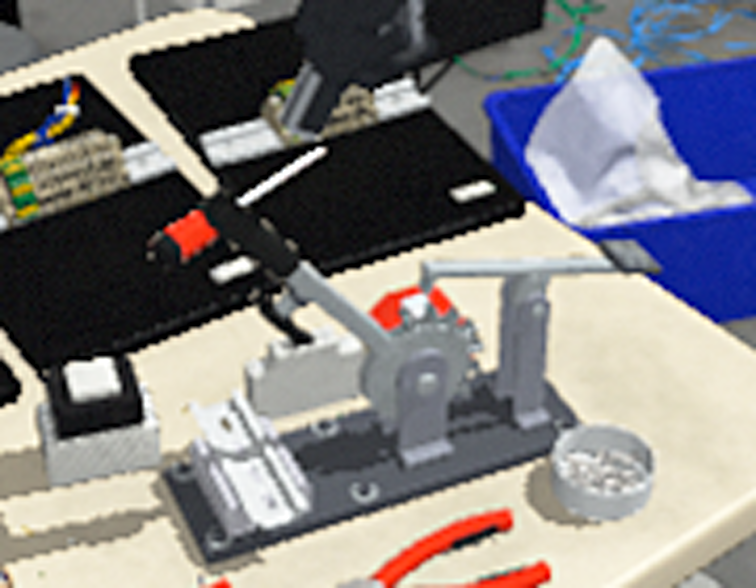

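View pics/t5c.png

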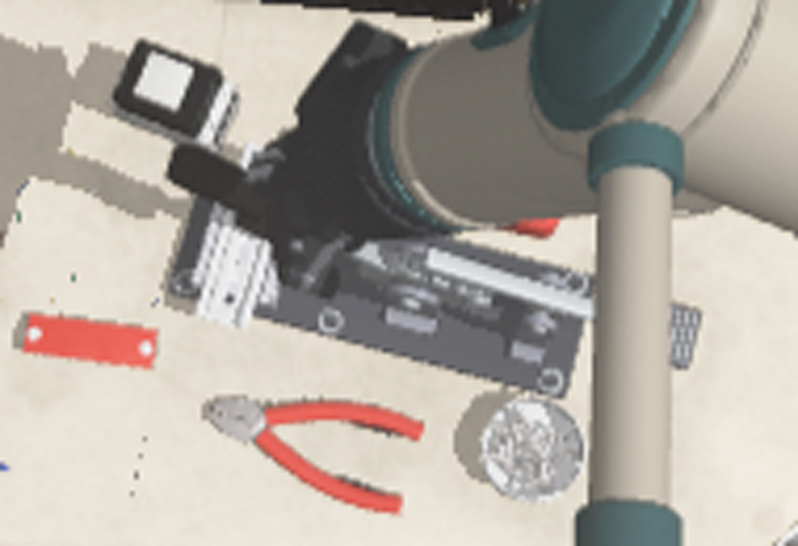

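Emit:
drive_tool(targets=[0, 0, 0, -5, 1.5, 20, 0, 0, 0, 0, -5, 1.5, 20, 0, 0, 0, 0, 0, 0, 8, 0, 0, 0, 0, 0, 0, 5, 0, 0, 0, 0, 0, 0, 5, 0, 0, 0, 0, 0, 0, 0, 0])

```text
clock: 7.65
position: [0.5395, 0.2322, 0.2166]
ee_rot: [-0.158, 0.763, 0.593, 0.205]
contact_force: [-0.0, 0.0, 1.3]
width: -0.0004
```

```bash
cat > q.py <<'E'
from h import *
import sys
P,R,s=tcp();print(inC(P),s['contact_force'],s['qpos'].round(2),s['clock'])
M=R.as_matrix(); print('tilt',np.degrees(np.arccos(-M[2,2])))
d=inC(P); 
# waypoints along grip arc r=.172 
for th in (.08,.2,.4,.6,.8,.9,.96,.98):
  a=np.radians(55)-th
  x,z=.172*np.cos(a)-.01*np.sin(a),.072+.172*np.sin(a)+.01*np.cos(a)
  print(th,round(x,4),round(z,4),to(C(x,z)).round(1))
if len(sys.argv)>1:
  n=sys.argv[1]
  im=snap('scene',n+'.png');a=cv2.cvtColor(im,cv2.COLOR_RGB2BGR)[130:270,165:345]; cv2.imwrite('pics/'+n+'c.png',cv2.resize(a,None,fx=4.2,fy=4.2,interpolation=cv2.INTER_CUBIC))
E
python3 q.py s6
```

```text
[ 0.09701801 -0.00162603  0.21661709] [-0.04825453  0.02163998  1.33520331] [-0.03  0.21  1.77  0.57  1.11 -0.02] 7.65
tilt 30.007579883598233
0.08 0.1019 0.2109 [ 1.4 -1.6  7.4]
0.2 0.1178 0.1977 [ 8.5 -1.7 26.7]
0.4 0.1404 0.1718 [15.2 -1.8 60.5]
0.6 0.1575 0.1419 [15.  -1.9 94.9]
0.8 0.1682 0.1093 [  8.   -1.9 128.6]
0.9 0.1711 0.0923 [  2.   -1.9 144.7]
0.96 0.172 0.082 [ -2.4  -2.  154.1]
0.98 0.1722 0.0785 [ -4.   -2.  157.1]
```

View pics/s6c.png

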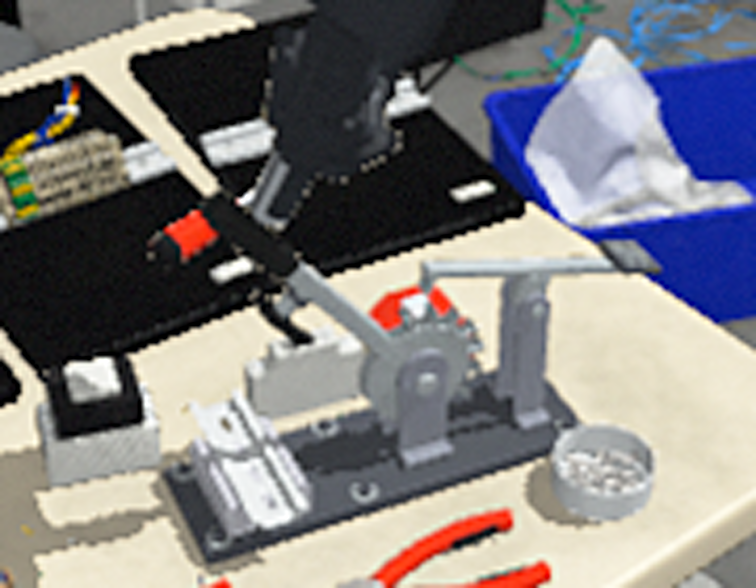

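Emit:
drive_tool(targets=[0, 0, 0, 2, -1, 5, 0, 0, 0, 0, 2, -1, 5, 0, 0, 0, 0, 2, 0, 5, 0, 0, 0, 0, 2, 0, 5, 0, 0, 0, 0, 1, 0, 5, 0, 0, 0, 0, 1, 0, 5, 0, 0, 0, 0, 0, 0, 0, 0])

```text
clock: 8.57
position: [0.542, 0.2561, 0.1945]
ee_rot: [-0.16, 0.763, 0.593, 0.203]
contact_force: [-0.5, -1.1, -0.7]
width: 0.0002
```

```bash
python3 q.py s7
```

```text
[0.12080829 0.0018361  0.19445114] [-0.46261752 -1.05196867 -0.72643281] [ 0.02  0.24  1.79  0.59  1.05 -0.01] 8.575
tilt 29.963482311078213
0.08 0.1019 0.2109 [ -8.2   1.8 -23.7]
0.2 0.1178 0.1977 [-1.   1.8 -4.4]
0.4 0.1404 0.1718 [ 5.7  1.9 29.4]
0.6 0.1575 0.1419 [ 5.5  1.9 63.8]
0.8 0.1682 0.1093 [-1.5  2.  97.5]
0.9 0.1711 0.0923 [ -7.5   2.  113.6]
0.96 0.172 0.082 [-11.8   2.  123. ]
0.98 0.1722 0.0785 [-13.4   2.  126.1]
```

View pics/s7c.png

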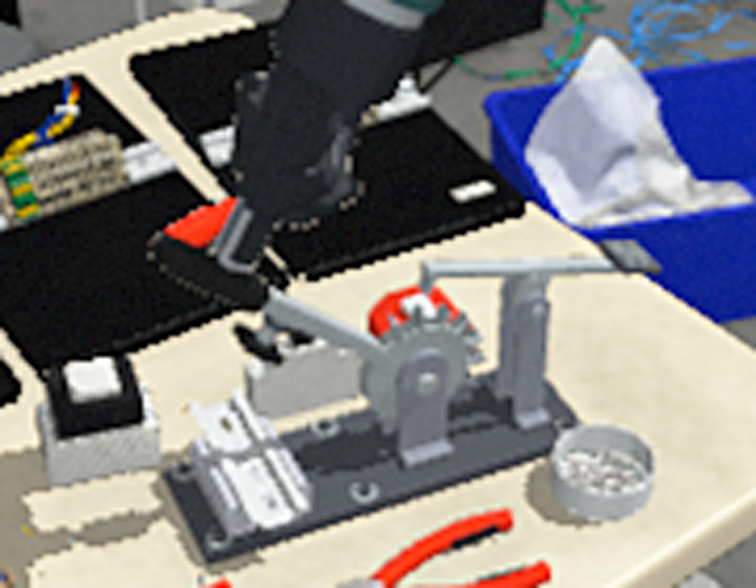

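Emit:
drive_tool(targets=[0, 0, 0, 1, 1, 6, 0, 0, 0, 0, 1, 1, 6, 0, 0, 0, 0, 1, 0, 6, 0, 0, 0, 0, 1, 0, 6, 0, 0, 0, 0, 1, 0, 6, 0, 0, 0, 0, 0, 0, 6, 0, 0, 0, 0, 0, 0, 6, 0, 0, 0, 0, 0, 0, 6, 0, 0, 0, 0, 0, 0, 6, 0, 0, 0, 0, 0, 0, 6, 0, 0, 0, 0, 0, 0, 0, 0])

```text
clock: 10.0
position: [0.5539, 0.2883, 0.1452]
ee_rot: [-0.158, 0.763, 0.593, 0.204]
contact_force: [-0.5, -0.2, 0.1]
width: 0.0001
```

```bash
python3 q.py s8
```

```text
[ 0.15495745 -0.00185595  0.14516184] [-0.51608577 -0.16716487  0.06667922] [ 0.08  0.31  1.82  0.63  0.93 -0.03] 10.0
tilt 29.96008468982903
0.08 0.1019 0.2109 [-13.1  -1.7 -83.5]
0.2 0.1178 0.1977 [ -6.   -1.7 -64.1]
0.4 0.1404 0.1718 [  0.7  -1.8 -30.4]
0.6 0.1575 0.1419 [ 0.5 -1.9  4. ]
0.8 0.1682 0.1093 [-6.5 -1.9 37.7]
0.9 0.1711 0.0923 [-12.4  -1.9  53.9]
0.96 0.172 0.082 [-16.8  -1.9  63.2]
0.98 0.1722 0.0785 [-18.4  -1.9  66.3]
```

View pics/s8c.png

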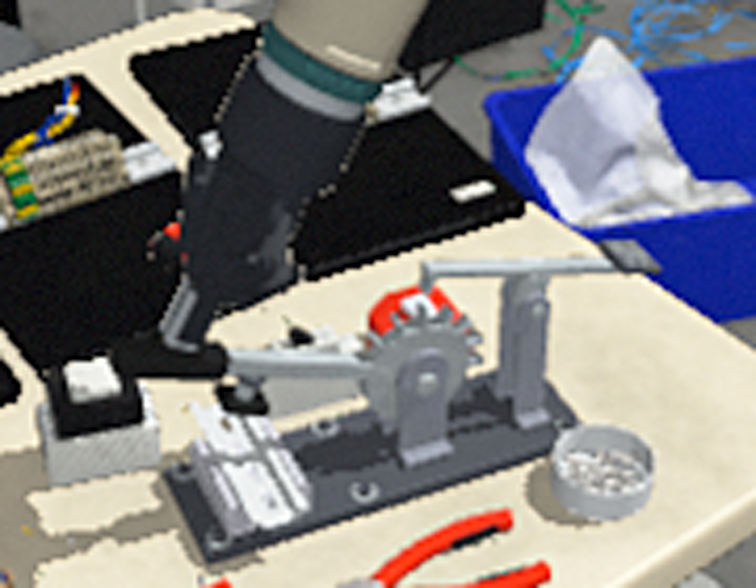

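Run:
```python
from h import *
t=lambda x,y:(x/4.2+160-.4,y/4.2+140-.4)
for p,z in(((145,42),.07),((115,100),.07),((190,140),.07),((222,75),.07),((205,148),0),((180,200),.0)): print(p,inC(onz('top',*t(*p),z)).round(3))
im=snap('top','t8.png');a=cv2.cvtColor(im,cv2.COLOR_RGB2BGR)[140:270,160:350]; cv2.imwrite('pics/t8c.png',cv2.resize(a,None,fx=4.2,fy=4.2,interpolation=cv2.INTER_CUBIC))
```

```text
(145, 42) [ 0.208 -0.103  0.07 ]
(115, 100) [ 0.215 -0.062  0.07 ]
(190, 140) [ 0.162 -0.049  0.07 ]
(222, 75) [ 0.154 -0.095  0.07 ]
(205, 148) [ 0.166 -0.061  0.   ]
(180, 200) [ 0.172 -0.023  0.   ]
```

View pics/t8c.png

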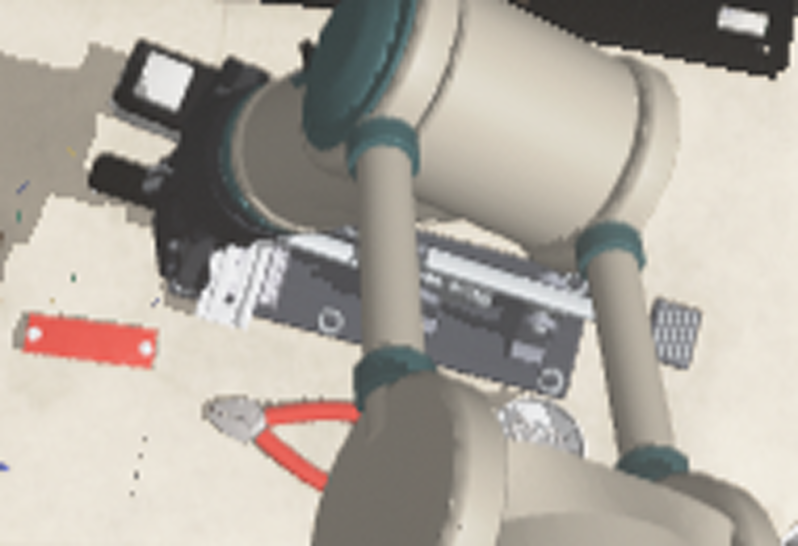

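Emit:
drive_tool(targets=[0, -2.5, 0, -1, -1, 6, 0, 0, -2.5, 0, -1, 0, 6, 0, 0, -2.5, 0, 0, 0, 6, 0, 0, -2.5, 0, 0, 0, 6, 0, 0, -2.5, 0, 0, 0, 6, 0, 0, -2.5, 0, 0, 0, 6, 0, 0, 0, 0, 0, 0, 0, 0])

```text
clock: 10.98
position: [0.5563, 0.3014, 0.1121]
ee_rot: [-0.08, 0.783, 0.609, 0.104]
contact_force: [-0.1, 0.4, 0.8]
width: 0.0
```

```bash
python3 q.py s9
```

```text
[ 0.16827345 -0.00099998  0.11208586] [-0.08329375  0.38201     0.84219926] [0.25 0.37 1.71 0.28 0.95 0.35] 10.975
tilt 15.02684391938774
0.08 0.1019 0.2109 [ -38.5   -0.8 -112.7]
0.2 0.1178 0.1977 [-26.6  -0.8 -95.8]
0.4 0.1404 0.1718 [-11.4  -0.9 -64.9]
0.6 0.1575 0.1419 [ -2.7  -0.9 -31.6]
0.8 0.1682 0.1093 [-0.8 -1.   2.7]
0.9 0.1711 0.0923 [-2.4 -1.  19.9]
0.96 0.172 0.082 [-4.2 -1.  30. ]
0.98 0.1722 0.0785 [-4.9 -1.  33.4]
```

View pics/s9c.png

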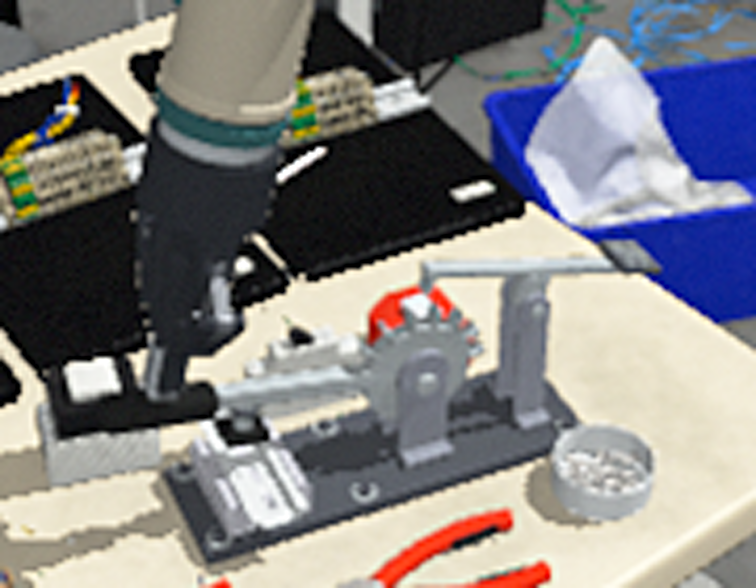

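Emit:
drive_tool(targets=[0, -1.5, 0, 0, -1, 4, 0, 0, -1.5, 0, 0, 0, 4, 0, 0, -1.5, 0, -1, 0, 4, 0, 0, -1.5, 0, 0, 0, 4, 0, 0, -1.5, 0, 0, 0, 4, 0, 0, -1.5, 0, 0, 0, 4, 0, 0, 0, 0, 0, 0, 0, 0])

```text
clock: 11.9
position: [0.5549, 0.3052, 0.0875]
ee_rot: [-0.032, 0.788, 0.613, 0.04]
contact_force: [0.9, -0.2, 0.9]
width: -0.0001
```

```bash
python3 q.py s10
```

```text
[0.17159654 0.00130007 0.08749706] [ 0.88216107 -0.19820501  0.88708662] [0.34 0.44 1.64 0.1  1.01 0.54] 11.9
tilt 5.919435380897659
0.08 0.1019 0.2109 [ -56.6    1.2 -130. ]
0.2 0.1178 0.1977 [ -42.2    1.2 -115.2]
0.4 0.1404 0.1718 [-22.3   1.2 -87.1]
0.6 0.1575 0.1419 [ -8.5   1.2 -55.6]
0.8 0.1682 0.1093 [ -1.1   1.3 -22. ]
0.9 0.1711 0.0923 [-0.   1.3 -4.8]
0.96 0.172 0.082 [-0.2  1.3  5.5]
0.98 0.1722 0.0785 [-0.4  1.3  9. ]
```

View pics/s10c.png

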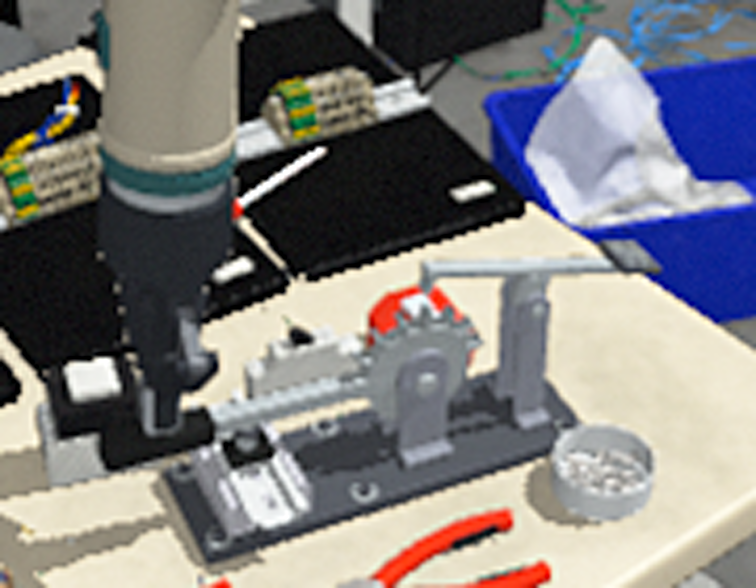

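Emit:
drive_tool(targets=[0, 0, 0, 0, 0, 1, 0, 0, 0, 0, 0, 0, 1, 0, 0, 0, 0, 0, 0, 1, 0, 0, 0, 0, 0, 0, 1, 0, 0, 0, 0, 0, 0, 0, 0])

```text
clock: 12.58
position: [0.5554, 0.3049, 0.084]
ee_rot: [-0.032, 0.789, 0.613, 0.041]
contact_force: [-1.3, 0.2, 1.4]
width: 0.0001
```

```bash
python3 q.py|head -2
```

```text
[0.1714273  0.00076128 0.08403511] [-1.34360822  0.16983475  1.36052268] [0.34 0.44 1.65 0.1  1.   0.54] 12.575
tilt 5.957332449671861
```

Emit:
drive_tool(targets=[0, 0, 0, 0, 0, 1, 0, 0, 0, 0, 0, 0, 1, 0, 0, 0, 0, 0, 0, 0, 0])

```text
clock: 12.95
position: [0.5558, 0.3051, 0.0822]
ee_rot: [-0.032, 0.789, 0.613, 0.041]
contact_force: [-1.8, -0.6, 1.3]
width: -0.0002
```

```bash
python3 q.py s11|head -2
```

```text
[0.17167508 0.0004543  0.08217866] [-1.75745205 -0.64048296  1.30048692] [0.34 0.44 1.65 0.1  1.   0.54] 12.95
tilt 5.965421042034329
```

View pics/s11c.png

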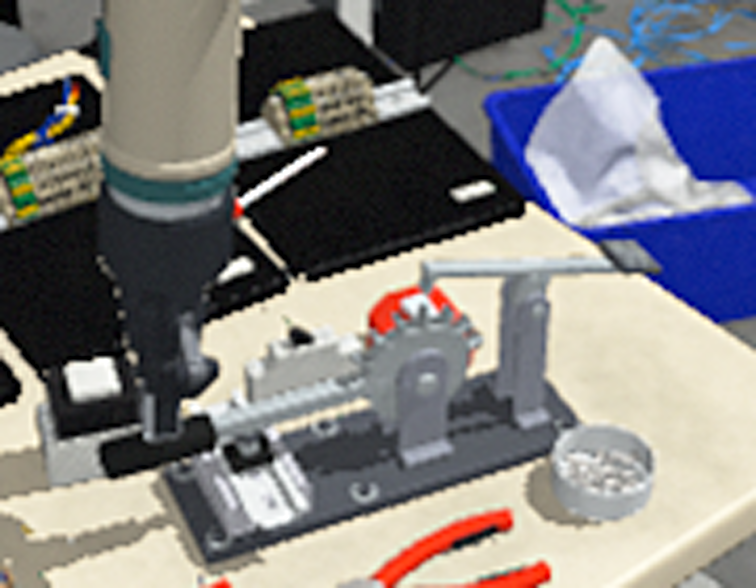

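Emit:
drive_tool(targets=[0, 0, 0, 0, 0, 1, 0, 0, 0, 0, 0, 0, 0, 0])

```text
clock: 13.25
position: [0.5559, 0.3052, 0.082]
ee_rot: [-0.032, 0.789, 0.613, 0.041]
contact_force: [-2.7, -1.6, 7.2]
width: 0.0001
```

Emit:
drive_tool(targets=[0, 0, 0, 0, 0, 1, 0, 0, 0, 0, 0, 0, 0, 0])

```text
clock: 13.5
position: [0.5559, 0.3052, 0.0819]
ee_rot: [-0.032, 0.789, 0.613, 0.042]
contact_force: [-3.7, -3.6, 10.7]
width: 0.0001
```

Emit:
drive_tool(targets=[0, 0, 0, 0, 0, 1, 0, 0, 0, 0, 0, 0, 0, 0])

```text
clock: 13.75
position: [0.5559, 0.3053, 0.0818]
ee_rot: [-0.032, 0.788, 0.613, 0.042]
contact_force: [-5.2, -3.4, 15.2]
width: -0.0004
```

Emit:
drive_tool(targets=[0, 0, 0, 0, 0, -3, 0, 0, 0, 0, 0, 0, -10, 0, 0, 0, 0, 0, 0, -30, 0, 0, 0, 0, 0, 0, -50, 0, 0, 0, 0, 0, 0, -50, 0, 0, 0, 0, 0, 0, -50, 0, 0, 0, 0, -45, 0, 0, 0, 0, 0, 0, -45, 0, 0, 0, 0, 0, 0, -45, 0, 0, 0, 0, 0, 0, -45, 0, 0, 0, 0, 0, 0, -45, 0, 0, 0, 0, 0, 0, 0, 0, 0, 0])

```text
clock: 15.25
position: [0.4951, 0.0669, 0.2476]
ee_rot: [-0.032, 0.79, 0.611, 0.041]
contact_force: [-0.2, -0.3, 0.2]
width: 0.0
```

Emit:
drive_tool(targets=[0, 0, 0, -50, 0, 0, 0, 0, 0, 0, -50, 0, 0, 0, 0, 0, 0, -50, 0, 0, 0, 0, 0, 0, -50, 0, 0, 0, 0, 0, 0, -50, 0, 0, 0, 0, 0, 0, 0, 0, 0, 0])

```text
clock: 16.0
position: [0.4344, -0.1741, 0.2214]
ee_rot: [-0.032, 0.79, 0.611, 0.041]
contact_force: [0.1, 0.6, -0.9]
width: 0.0003
```

Run:
```python
from h import *
P,R,s=tcp();print(P,inC(P),s['contact_force'],s['clock'])
a=cv2.cvtColor(snap('scene','s12.png'),cv2.COLOR_RGB2BGR)[160:290,165:345]; cv2.imwrite('pics/s12c.png',cv2.resize(a,None,fx=4.4,fy=4.4,interpolation=cv2.INTER_CUBIC))
a=cv2.cvtColor(snap('top','t12.png'),cv2.COLOR_RGB2BGR)[140:270,160:350]; cv2.imwrite('pics/t12c.png',cv2.resize(a,None,fx=4.2,fy=4.2,interpolation=cv2.INTER_CUBIC))
```

```text
[ 0.43444643 -0.17410105  0.22141059] [-0.3226057   0.00086685  0.22141059] [ 0.06629272  0.64795601 -0.93325982] 16.0
```

View pics/s12c.png

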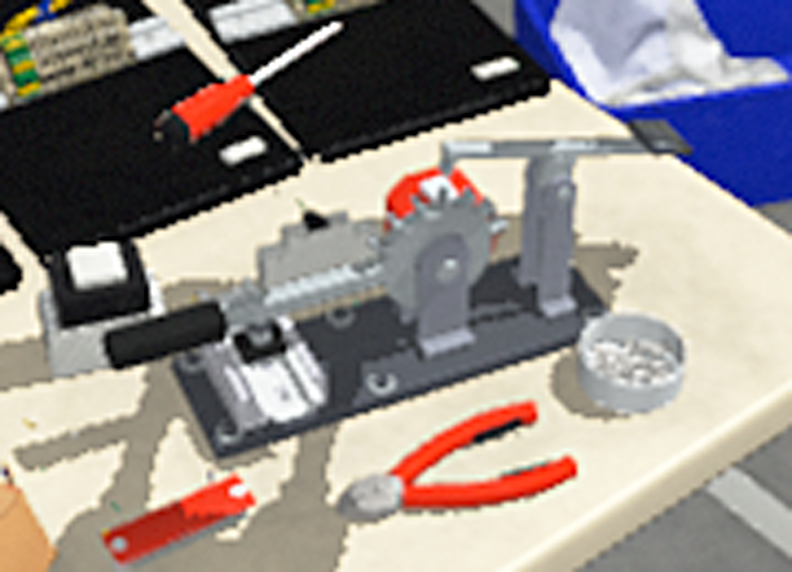

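View pics/t12c.png

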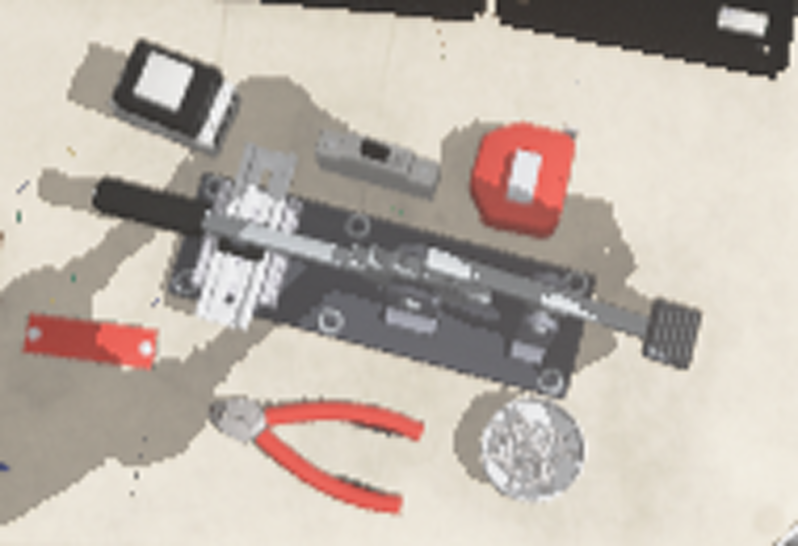

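Run:
```python
from h import *
for th in(.9,.96):
  a=np.radians(55)-th
  for r in(.136,.208):
    for o in(.01,-.01):
      q=C(r*np.cos(a)-o*np.sin(a),.072+r*np.sin(a)+o*np.cos(a));print(th,r,o,((proj('scene',q)-[164.6,159.6])*4.4).round(),((proj('top',q)-[159.6,139.6])*4.2).round())
sign_off();print(get_state()['contact_force'])
```

```text
0.9 0.136 0.01 [226. 293.] [203. 218.]
0.9 0.136 -0.01 [226. 319.] [206. 224.]
0.9 0.208 0.01 [106. 322.] [ 90. 186.]
0.9 0.208 -0.01 [108. 349.] [ 95. 193.]
0.96 0.136 0.01 [226. 304.] [204. 220.]
0.96 0.136 -0.01 [228. 329.] [208. 227.]
0.96 0.208 0.01 [107. 339.] [ 92. 190.]
0.96 0.208 -0.01 [110. 365.] [ 99. 197.]
the job is handed in; nothing more can be done
the job is handed in; nothing more can be done
```

The rail is clamped, and I handed the job in at about 16 s of the 48 s allowed. With the fingers shut, I pressed the pawl pad down about 17 mm, which is roughly 0.25 rad. I then pushed the arm down on its grip in an arc until it stopped on the rail.

- **Pawl:** In the last pictures its hook stands clear of the teeth, and it stayed where I left it.
- **Arm:** It stopped with the grip top at 82 mm, the height expected for level, and the push force then rose to about 15 N. The grip's outline in the last pictures agrees better with 0.96 rad than with 0.90 rad, and the black foot lies on the rail.
- **Rail and other things:** The rail and the bystanders look unmoved. The side cutter's head edge reads about 2 px different in the top view. It lies in changed shadow there, the scene view shows no shift, and nothing came near it.
- **Robot:** It ended about 0.17 m to the pad side of the clamp and 0.22 m up, reading about 1 N, which is sensor noise.

I took the pawl and arm angles from pictures and tool heights, as no direct joint reading was available. I asked for one more force reading right after handing in, but it was refused.

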